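# Check a casting frame for square with a slide rule

## Robot

A 7-joint arm with a two-finger parallel gripper is mounted at the origin on the work surface. World frame = base frame: x ahead of the robot, y to its left, z up, the work surface at z = 0. Lengths are in m, angles in rad, forces in N, time in s.
With the tool pointing down it reaches from about 0.35 to 0.9 m from the base axis. Payload 8.1 kg.
Tool frame: the origin (TCP) lies at the very end of the fingers, on their centre line; the grasp point (between the pads) lies 19 mm behind it; x points along the fingers, y is the direction in which the jaws open and shut, and the axes are right-handed (so a half turn about x gives the same grasp; the last joint's range is limited). The gripper opens to 92 mm and grips with 3 to 60 N. Pads are 19 mm wide; open, the fingers measure 130 mm over their backs; the gripper's body (75 mm by 190 mm) begins 47 mm behind the grasp point.
Start: joints at [-1.236, 0.434, 0.025, 1.573, -0.012, 1.134, -0.075], TCP at [0.265, 0.566, 0.227] pointing down, gripper open.
Joint ranges: [-2.62, 2.62], [-0.44, 2.09], [-1.27, 1.32], [0.08, 2.57], [-1.32, 4.46], [0.12, 2], [-2.74, 2.74]. Speed limits (rad/s): [2.22, 2.22, 3.01, 3.01, 3.14, 3.14, 3.14].

## Interface

Orientations are given as a unit quaternion [x, y, z, w].
In Python, from bench import env, open_gripper, grasp, imaging gives the robot as it stands. The module is installed in compiled form; this text tells all that it offers. Calls block until the motion is done:
- env.movep(position, orientation): joint-space move of the TCP to a pose.
- env.move_linear(position, orientation=None, max_speed=0.15, f_stop=None): straight line of the TCP; orientation=None keeps the orientation; max_speed is the mean speed in m/s. With f_stop (N) it stops when the force on the tool has changed by that much, and returns True; else False.
- env.goto_joints(angles): joint-space move.
- open_gripper() and grasp(f_grip=None): open the fingers fully, or close them until they stop; f_grip is the grip in N (None keeps the last).
- env.hold(seconds).
- env.ik(position, orientation): joint angles nearest the present ones, or None.
- imaging.camera(name): name is "scene" or "side" or "wrist"; returns (picture, depth): 384x512x3 uint8, red, green, blue; 384x512 float32, m along the optical axis (not along the pixel's ray), 0 where there is no reading.
- imaging.get_calibration(name): a dict with "fovy" (degrees; the focal length in pixels is half the picture's height over the tangent of half this angle, whatever the lens; pixels are square), "cx", "cy" (the principal point, pixels), "D" ([k1, k2, p1, p2, k3] as OpenCV has them; the pictures are not rectified), "eye" and "attitude" of the camera in the world. Camera axes: x right, y down, z forward; pixel columns grow to the right and rows downward; lengths in m; the calibration is good to about 2 mm. A picture is of the moment at which its call begins: read the wrist's pose just before it. get_calibration takes no time and is no camera call; for the wrist camera it gives the pose at the moment of the call.
A pose or a line that the arm cannot do raises env.IKError and nothing moves.
- env.hand_in(): hands the job in, once; it reports no verdict.
Readings, each from a call of its own:
- env.current_time_s(): time.
- env.current_joint_pos(): joint angles.
- env.current_dq(): joint speeds.
- env.current_joint_efforts(): joint torques, N m.
- env.current_ee_pos(): TCP position.
- env.current_tool_rot(): TCP orientation.
- env.current_ft_force(): force on the tool from outside, world axes, zero at the start.
- env.current_wrist_torque(): the same for the moment, N m.
- env.current_gripper_width(): finger opening in m.
Only numpy, scipy, OpenCV 4.12 (cv2) and the standard library are available. Lean on these libraries where they do the work, as an engineer would, in place of code of your own. Each camera call takes 0.05 s, during which the arm holds its last target.

## Task

Check the wooden casting frame for square with the slide rule that lies slack in it: pinch the rule's two brass lugs together lightly so that both its ends bear in the corners of the diagonal it lies on, then do the same on the other diagonal. The frame must end up square, its two diagonals equal to within 4 mm: where they differ, shift its free front rail along its own length. Never force the rule hard against the frame (20 N is too much), leave it lying flat inside the frame, and do not disturb the other things on the bench.

Things in the scene. Friction and masses are not known exactly. Their poses are not given: they have to be found in the camera images.
- frame: Casting frame: four pale wooden rails 24 mm wide, 40 mm tall, inside 300 mm (its y) by 220 mm (its x), on a black board 18 mm thick (380 by 460 mm). Origin: board height, centre of the inside when square; x from the front rail to the back rail, y left, z up. The back rail is screwed down. The rest turns on snug corner bolts 244 mm apart along x; wing nuts stand 16 mm over the rails
- frame_front: Front rail (nearest the robot), 24 mm wide, 40 mm tall; origin on its left bolt at board height, axes as the frame's. As the frame leans it shifts along y, parallel to the back rail, up to 13 mm either way at the start. Shifting it takes about 13 N along it; it stays where left, no spring-back. The rule's ends would shift it too if driven apart along the diagonal with about 18 N
- front_mid (a point): Middle of the front rail, 20 mm over the board: the place to grip it across its 24 mm width and shift it. At y = 0 in the frame's axes when the frame is square. Shifted towards -y by s, the squares of the diagonals d1 (front right to back left) and d2 (front left to back right) differ: d1*d1 - d2*d2 = 4 * 300 mm * s
- corner_front_left (a point): Inside corner of the frame, front left as seen from the robot, 7 mm above the board (true to 1 mm as the frame leans)
- corner_front_right (a point): Inside corner of the frame, front right as seen from the robot, 7 mm above the board (true to 1 mm as the frame leans)
- corner_back_left (a point): Inside corner of the frame, back left as seen from the robot, 7 mm above the board (true to 1 mm as the frame leans)
- corner_back_right (a point): Inside corner of the frame, back right as seen from the robot, 7 mm above the board (true to 1 mm as the frame leans)
- rule_slide (a joint): How far the rule's yellow tongue is run out, m: 0 (shut) to 0.048; 0 to 0.003 at the start. Length over both ends = 0.340 + this. Friction of 1.5 N holds it where it is left. With both ends bearing in the corners of a diagonal it reads 0.017 to 0.041 here, and the length is about 3 mm less than the diagonal, alike on both diagonals
- slide_lug (a point): Brass lug on the sliding tongue, 8 mm along the rule, 12 mm across, top 60 mm over the underside; this point is on its centre line 42 mm over the underside, 172 mm plus run-out from the heel's end. x to the tip, z up. 62 mm minus run-out from the fixed lug: pinching both together lengthens the rule, pulling this one towards a stopped heel shortens it. The rule (0.28 kg) can be carried by it
- body_lug (a point): Brass lug fixed on the rule's aluminium body between the sliding lug and the tip, 8 mm along the rule, 16 mm across, top 60 mm over the underside, on a bridge 18 mm high; this point is on its centre line 42 mm over the underside. Width over both lugs: 70 mm minus run-out. At any run-out the middle between the lugs is 33 mm nearer the tip than the middle between the rule's ends
- rule_heel: The rule's heel: polished round steel nose (radius 4 mm) at the end of the aluminium body (a bar 26 mm wide, 14 mm high). Origin at its very end, 7 mm above the rule's underside; x points along the rule towards the tip
- rule_tip: The rule's tip: polished round steel nose (radius 4 mm) at the end of the yellow sliding tongue. Origin at its very end, 7 mm above the rule's underside; x points along the rule, away from the heel
- pencil: Bystander: yellow flat pencil, 160 by 10 by 8 mm, on the board behind the frame; origin under its centre
- clay_knife: Bystander: clay knife 160 mm long with a wooden handle, on the board to the right of the frame
- spare_nut: Bystander: brass wing nut 30 mm wide, 17 mm high, on the board to the left of the frame
- jar: Bystander: glass jar, 72 mm across, 95 mm high, on the bench at the left
- tape: Bystander: roll of tape, 100 mm across, 24 mm high, at the left
- mallet: Bystander: wooden mallet 220 mm long, at the right
- bowl: Bystander: rubber mixing bowl, 124 mm across, 62 mm high, at the right

How it is judged:
On the way, in this order (a step that is already met when the one before it is completed fails the run):
1. both ends of the rule bear in the corners of the diagonal on which it lay at the start (front right to back left) (contact force between each of rule_heel, rule_tip and frame above 1.5 N and ((distance between rule_heel and corner_front_right below 0.0045 m and distance between rule_tip and corner_back_left below 0.0045 m) or (distance between rule_heel and corner_back_left below 0.0045 m and distance between rule_tip and corner_front_right below 0.0045 m))), for 0.2 s.
2. both ends of the rule bear in the corners of the other diagonal (front left to back right), either way round (contact force between each of rule_heel, rule_tip and frame above 1.5 N and ((distance between rule_heel and corner_front_left below 0.0045 m and distance between rule_tip and corner_back_right below 0.0045 m) or (distance between rule_heel and corner_back_right below 0.0045 m and distance between rule_tip and corner_front_left below 0.0045 m))), for 0.2 s.
At the end, for the whole second after the job is handed in: The front rail stands within 2.5 mm of its square position along its length, so that the two diagonals agree within 4 mm; the slide rule lies flat on the board inside the frame (tilt under 0.06 rad); everything is at rest and released (y of front_mid in the frame of frame between -0.0025 and 0.0025 m and linear speed of frame_front below 0.005 m/s and angle between slide_lug's own z axis and vertical below 0.06 rad and z of slide_lug in the frame of frame below 0.048 m and x of slide_lug in the frame of frame between -0.09 and 0.09 m and y of slide_lug in the frame of frame between -0.13 and 0.13 m and linear speed of rule_heel below 0.02 m/s); the robot touches nothing.
It fails at once if an end of the rule is forced against the frame with more than 20 N (contact force between any of rule_heel, rule_tip and frame above 20 N).
It fails at once if a bystander (pencil, clay knife, spare wing nut, jar, tape roll, mallet, rubber bowl) is moved more than 25 mm (distance of any of pencil, clay_knife, spare_nut, jar, tape, mallet, bowl from where it was at the start of the episode above 0.025 m).
It also fails if it takes over 72 s, if anything falls off the work surface, if the arm or the gripper's body presses on something with over 40 N, if the wrist force passes 120 N, or if a joint passes its speed limit or range.

## Working session

There is one attempt and no reset: what is moved stays moved. The work goes in short steps, each a Python script; the robot and the scene stay as the last script left them, time stands still between calls to the robot, and variables do not carry over. Pictures are saved under pics/ and viewed, and the job is handed in when it is done.

```bash
ls; mkdir -p pics; cat > h.py <<'E'
import numpy as np, cv2
from bench import env, open_gripper, grasp, imaging
from scipy.spatial.transform import Rotation as R
def snap(name,fn):
    cal=imaging.get_calibration(name); im,d=imaging.camera(name)
    cv2.imwrite(f'pics/{fn}.png',cv2.cvtColor(im,cv2.COLOR_RGB2BGR)); np.savez(f'pics/{fn}.npz',im=im,d=d,cal=np.array(cal,dtype=object))
    return im,d,cal
def load(fn):
    z=np.load(f'pics/{fn}.npz',allow_pickle=True); return z['im'],z['d'],z['cal'].item()
def K(cal,h=384):
    f=h/2/np.tan(np.radians(cal['fovy'])/2); return np.array([[f,0,cal['cx']],[0,f,cal['cy']],[0,0,1]])
def rot(cal):
    a=np.array(cal['attitude']); 
    return a if a.shape==(3,3) else R.from_quat(a).as_matrix()
def ray(cal,px):
    p=cv2.undistortPoints(np.array(px,float).reshape(-1,1,2),K(cal),np.array(cal['D'],float)).reshape(-1,2)
    return np.c_[p,np.ones(len(p))]@rot(cal).T
def onplane(cal,px,z):
    r=ray(cal,px); e=np.array(cal['eye']); return e+r*((z-e[2])/r[:,2])[:,None]
def proj(cal,P):
    Rm=rot(cal); e=np.array(cal['eye']); rv=cv2.Rodrigues(Rm.T)[0]
    return cv2.projectPoints(np.array(P,float).reshape(-1,3),rv,-Rm.T@e,K(cal),np.array(cal['D'],float))[0].reshape(-1,2)
E
python3 - <<'E'
from h import *
for n in ['scene','side','wrist']:
    im,d,c=snap(n,n+'0'); print(n,c)
print(env.current_ee_pos(),env.current_tool_rot(),env.current_time_s(),env.current_gripper_width())
E
```

```text
pics
scene {'fovy': 56.98018766203189, 'cx': 252.312513916232, 'cy': 191.14172275899114, 'D': array([0.01889325, 0.        , 0.        , 0.        , 0.        ]), 'eye': array([1.35280523, 0.15342729, 0.90266863]), 'attitude': array([ 0.59912858,  0.70815348, -0.29050931, -0.23487856])}
side {'fovy': 52.05471555472648, 'cx': 254.887714801469, 'cy': 185.84719255423792, 'D': array([0.02521637, 0.        , 0.        , 0.        , 0.        ]), 'eye': array([ 0.14516465, -0.57953262,  0.9667721 ]), 'attitude': array([ 0.89897389, -0.28306028,  0.10485278, -0.31737788])}
wrist {'fovy': 64.55772198929043, 'cx': 258.78357182853273, 'cy': 189.73545737593017, 'D': array([-0.00684933,  0.        ,  0.        ,  0.        ,  0.        ]), 'eye': array([0.19647283, 0.59762161, 0.38374801]), 'attitude': array([0.83574402, 0.53109792, 0.07375518, 0.1184361 ])}
[0.26481233 0.565703   0.22613502] [ 0.15315236  0.69029941 -0.15396918  0.69016271] 0.15 0.09186542880504829
```

View pics/scene0.png

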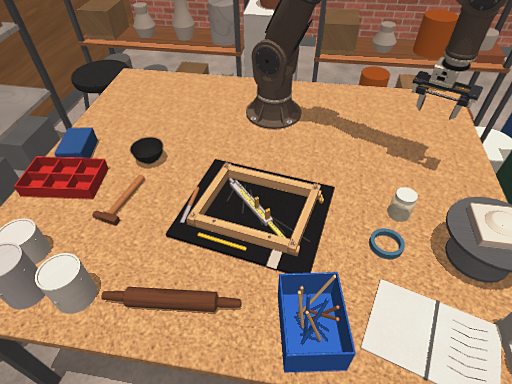

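View pics/side0.png

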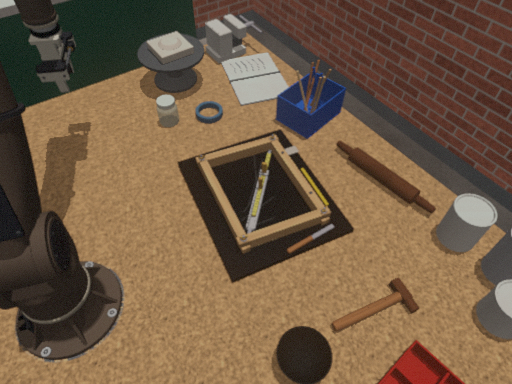

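View pics/wrist0.png

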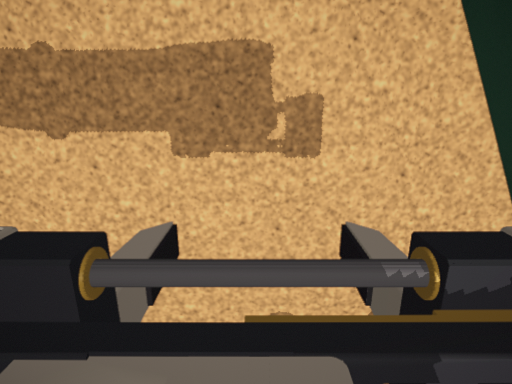

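The scene view shows the frame around (260,205) with the rule on a diagonal. The side view has it around (262,190). The wrist camera does not see the frame. I'll get a rough position and bring the wrist camera over it.

```bash
python3 - <<'E'
from h import *
im,d,c=load('side0')
px=[(199,160),(281,138),(329,214),(245,240),(262,200),(266,155),(250,228)]
print(onplane(c,px,0.058).round(3)); 
im,d,c=load('scene0')
px=[(228,165),(322,188),(298,248),(190,210),(268,208)]
print(onplane(c,px,0.058).round(3)); 
# wrist cam in tool
_,_,w=load('wrist0'); T=R.from_quat([ 0.15315236,0.69029941,-0.15396918,0.69016271])
print((T.inv()).apply(np.array(w['eye'])-[0.26481233,0.565703,0.22613502]), T.inv().as_matrix()@rot(w), T.as_matrix())
E
```

```text
[[ 0.492  0.204  0.058]
 [ 0.764  0.136  0.058]
 [ 0.689 -0.184  0.058]
 [ 0.447 -0.119  0.058]
 [ 0.563 -0.036  0.058]
 [ 0.678  0.102  0.058]
 [ 0.48  -0.095  0.058]]
[[ 0.441 -0.107  0.058]
 [ 0.504  0.227  0.058]
 [ 0.757  0.169  0.058]
 [ 0.668 -0.179  0.058]
 [ 0.62   0.063  0.058]]
[-0.15761749 -0.0002503  -0.0754162 ] [[ 1.35192014e-03 -2.76246590e-01  9.61085841e-01]
 [ 9.99998449e-01 -7.11124243e-04 -1.61105660e-03]
 [ 1.12850033e-03  9.61086529e-01  2.76245200e-01]] [[-4.39572190e-04  4.23969542e-01  9.05676341e-01]
 [-1.08560556e-03  9.05675692e-01 -4.23969766e-01]
 [-9.99999314e-01 -1.16957259e-03  6.21538448e-05]]
```

```bash
python3 - <<'E'
import cv2
for n,(x0,y0,x1,y1) in {'scene0':(160,145,350,285),'side0':(170,120,360,275)}.items():
    im=cv2.imread(f'pics/{n}.png')[y0:y1,x0:x1]; cv2.imwrite(f'pics/{n}c.png',cv2.resize(im,None,fx=4,fy=4,interpolation=cv2.INTER_CUBIC)[:600,:800])
E
```

```text
(no output)
```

View pics/side0c.png

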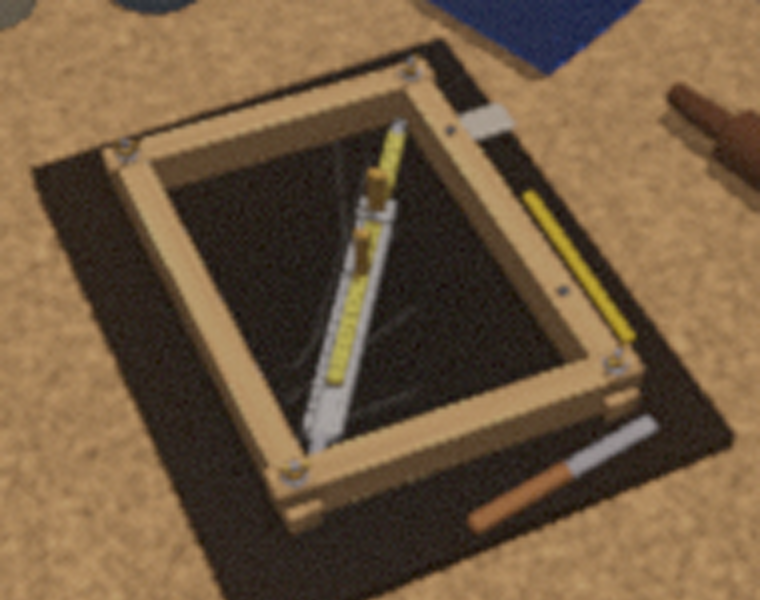

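View pics/scene0c.png

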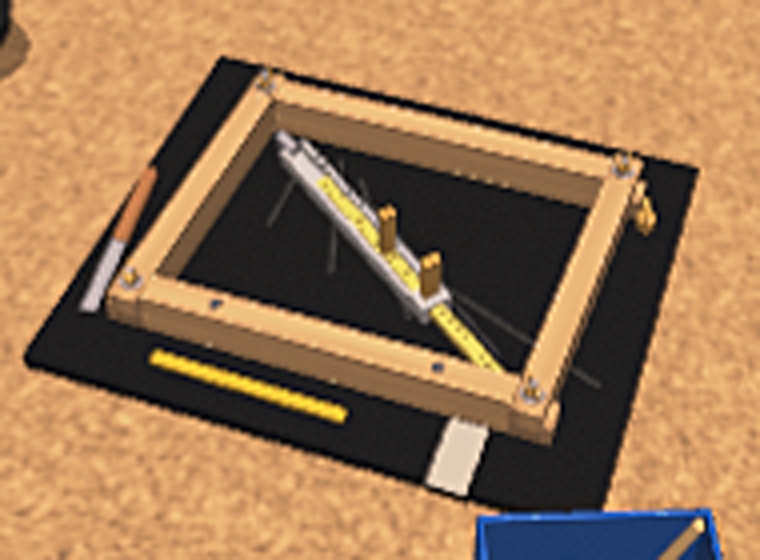

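```bash
cat >> h.py <<'E'
def quat(yaw):
    """tool down, jaw axis (tool y) at angle yaw+90deg i.e. tool z along yaw"""
    z=np.array([np.cos(yaw),np.sin(yaw),0]); x=np.array([0,0,-1.]); y=np.cross(z,x)
    return R.from_matrix(np.c_[x,y,z]).as_quat()
E
python3 - <<'E'
from h import *
env.movep([0.40,0.03,0.36],quat(-0.16))
im,d,c=snap('wrist','w1'); print(env.current_time_s(),env.current_joint_pos().round(2),env.current_ee_pos())
E
```

```text
2.2417 [-0.7  -0.07  0.46  1.87  0.03  1.34  1.17] [0.40013883 0.0308355  0.35982683]
```

View pics/w1.png

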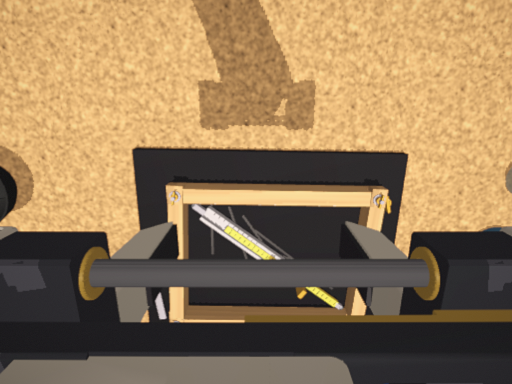

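The camera looks back under the hand: front rail at row 195 with nuts at (176,196) and (380,197), and the back rail hidden by the jaws. The hand has to go about 0.22 m further ahead.

```bash
python3 - <<'E'
from h import *
yaw=-0.16
env.movep(np.array([0.40,0.03,0.33])+0.23*np.array([np.cos(yaw),np.sin(yaw),0]),quat(yaw))
env.hold(0.2)
im,d,c=snap('wrist','w2'); print(env.current_time_s(),env.current_joint_pos().round(2),env.current_ee_pos())
b=cv2.imread('pics/w2.png')[:300,90:440]; cv2.imwrite('pics/w2c.png',cv2.resize(b,None,fx=2.25,fy=2,interpolation=cv2.INTER_CUBIC))
E
```

```text
3.4167 [-0.55  0.43  0.74  1.45 -0.29  1.38  1.61] [ 0.62650926 -0.00626228  0.33098184]
```

View pics/w2c.png

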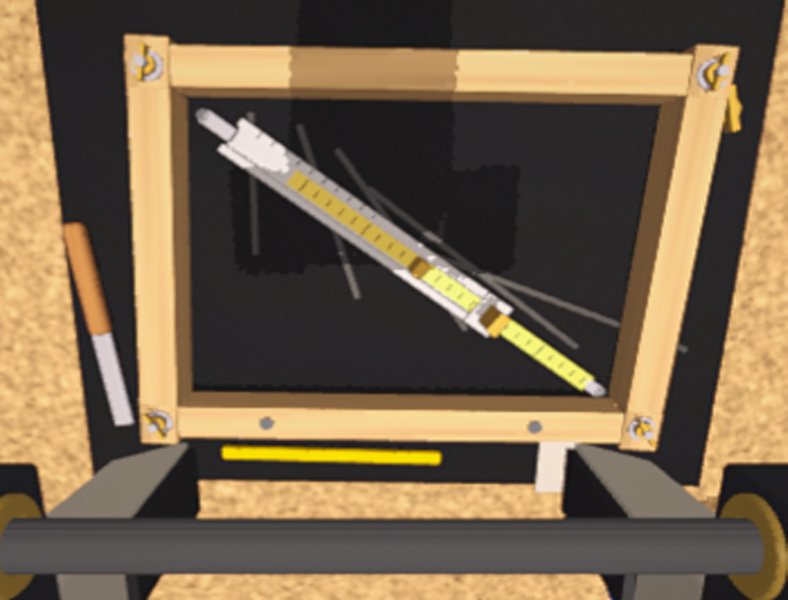

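The view shows the whole frame (crop scale 2.25×2): nuts at about (148,62), (713,73), (157,423) and (641,428), lugs at (420,266) and (493,318), heel at (203,115), tip at (603,390). The frame clearly leans. I'll measure by masks.

```bash
python3 - <<'E'
from h import *
im,d,c=load('w2')
px=[(155.8,31),(406.9,36.5),(159.8,211.5),(374.9,214)]
P=onplane(c,px,0.06);print(P.round(4)); n=np.linalg.norm
print(n(P[0]-P[1]),n(P[2]-P[3]),n(P[0]-P[2]),n(P[1]-P[3]))
hsv=cv2.cvtColor(im,cv2.COLOR_RGB2HSV)
for nm,(x,y) in dict(front=(200,34),frontsh=(250,36),inner=(250,49),back=(250,213),left=(397,100),leftin=(385,100),right=(157,120),rin=(170,120),innback=(250,200),lug1=(277,133),lug2=(309,160),heel=(180,57),tip=(358,195),tongue=(335,178),lt=(275,136),cork=(460,60)).items(): print(nm,hsv[y,x],im[y,x])
E
```

```text
[[ 0.4441 -0.11    0.06  ]
 [ 0.5017  0.207   0.06  ]
 [ 0.6834 -0.1658  0.06  ]
 [ 0.7392  0.1525  0.06  ]]
0.32219839758284163 0.3231456653448529 0.24571684656293402 0.24357752191607326
front [ 20 100 242] [242 210 147]
frontsh [ 17 128 188] [188 146  94]
inner [ 15 127  86] [86 64 43]
back [ 20 103 247] [247 212 147]
left [ 19 110 244] [244 204 139]
leftin [ 15 136 118] [118  86  55]
right [ 18 109 246] [246 204 141]
rin [ 15 133 130] [130  96  62]
innback [ 16 132 133] [133 100  64]
lug1 [ 20 183 184] [184 140  52]
lug2 [ 19 184 162] [162 121  45]
heel [  0  10 155] [155 149 149]
tip [  5  11 135] [135 130 129]
tongue [ 29 133 229] [229 226 110]
lt [ 20 181 182] [182 137  53]
cork [ 17 124 224] [224 177 115]
```

```bash
cat > m.py <<'E'
from h import *
def wood(im):
    # pale top faces (incl. in shadow)
    hsv=cv2.cvtColor(im,cv2.COLOR_RGB2HSV); return hsv
def edge(cal,im,p0,p1,z,n=25,half=8,sign=1,trim=.08):
    """sub-pixel strongest value edge along the normal of segment p0-p1 (pixels); returns world pts on plane z and robust line"""
    g=cv2.GaussianBlur(im.max(2).astype(np.float32),(0,0),0.7)
    p0,p1=np.array(p0,float),np.array(p1,float); t=(p1-p0)/np.linalg.norm(p1-p0); nn=np.array([-t[1],t[0]])
    s=np.arange(-half,half+.01,.25); out=[]
    for a in np.linspace(trim,1-trim,n):
        q=p0+a*(p1-p0)+s[:,None]*nn
        v=cv2.remap(g,q[:,0].astype(np.float32).reshape(1,-1),q[:,1].astype(np.float32).reshape(1,-1),cv2.INTER_LINEAR)[0]
        gr=np.gradient(v)*sign; k=gr.argmax(); w=np.clip(gr[max(0,k-4):k+5],0,None); out.append(p0+a*(p1-p0)+nn*(s[max(0,k-4):k+5]@w/w.sum()))
    W=onplane(cal,out,z)[:,:2]
    vx,vy,x,y=cv2.fitLine(W.astype(np.float32),cv2.DIST_HUBER,0,1e-4,1e-4).ravel()
    res=(W-[x,y])@np.array([-vy,vx]); return np.array([x,y]),np.array([vx,vy]),np.median(abs(res))
def isect(l1,l2):
    A=np.c_[l1[1],-l2[1]]; t=np.linalg.solve(A,l2[0]-l1[0]); return l1[0]+t[0]*l1[1]
E
python3 - <<'E'
from m import *
im,d,c=load('w2'); z=0.058
fr,fl,br,bl=[np.array(p,float) for p in [(172.5,48),(396,52),(173.5,202),(370,204)]]  # approx inner top corners
# outer/inner edges
def show(nm,l): print(nm,l[0].round(4),'ang',round(float(np.arctan2(l[1][1],l[1][0])),4),'res',round(float(l[2]),5))
L={}
# inner top edges estimated from crop: front y~97/2, back y~407/2, left, right
segs=dict(front=((178,48.3),(390,51)),back=((178,204),(362,207)),right=((168,52),(169,200)),left=((393,55),(367,200)))
for k,(a,b) in segs.items():
    best=None
    for s in (1,-1):
        l=edge(c,im,a,b,z,sign=s,half=6); show(k+str(s),l)
E
```

```text
front1 [0.497  0.0482] ang 1.3977 res 0.00073
front-1 [0.4903 0.0579] ang 1.4224 res 0.00186
back1 [0.7021 0.0123] ang 1.3943 res 0.0003
back-1 [ 0.7047 -0.0009] ang 1.4074 res 0.00143
right1 [ 0.5709 -0.1277] ang -0.2223 res 0.00026
right-1 [0. 0.] ang 0.0 res nan
left1 [0.6224 0.1728] ang -0.2325 res 0.00023
left-1 [0.6196 0.1675] ang -0.2236 res 0.00011m.py:13: RuntimeWarning: invalid value encountered in scalar divide
  gr=np.gradient(v)*sign; k=gr.argmax(); w=np.clip(gr[max(0,k-4):k+5],0,None); out.append(p0+a*(p1-p0)+nn*(s[max(0,k-4):k+5]@w/w.sum()))
```

```bash
python3 - <<'E'
import cv2
im=cv2.imread('pics/w2.png')
a=cv2.resize(im[20:130,140:300],None,fx=5,fy=5,interpolation=cv2.INTER_NEAREST)
b=cv2.resize(im[110:225,255:415],None,fx=5,fy=5,interpolation=cv2.INTER_NEAREST)
cv2.imwrite('pics/a.png',a);cv2.imwrite('pics/b.png',b)
E
```

```text
(no output)
```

View pics/a.png

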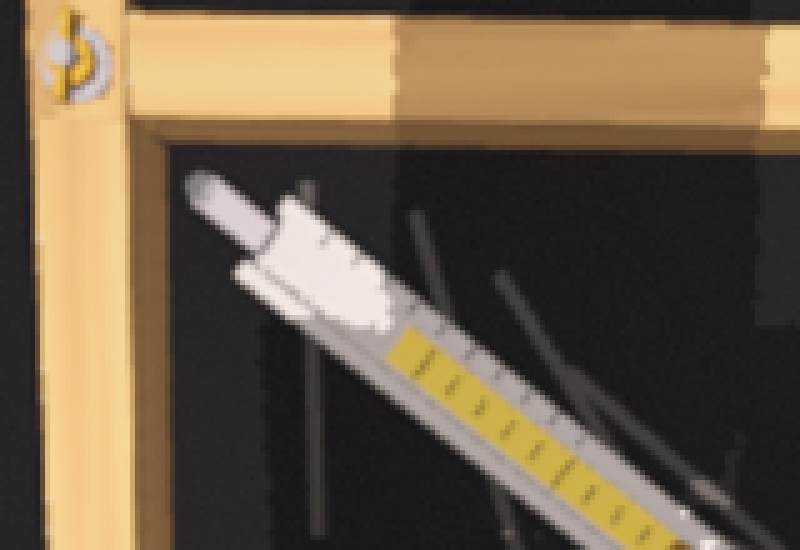

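View pics/b.png

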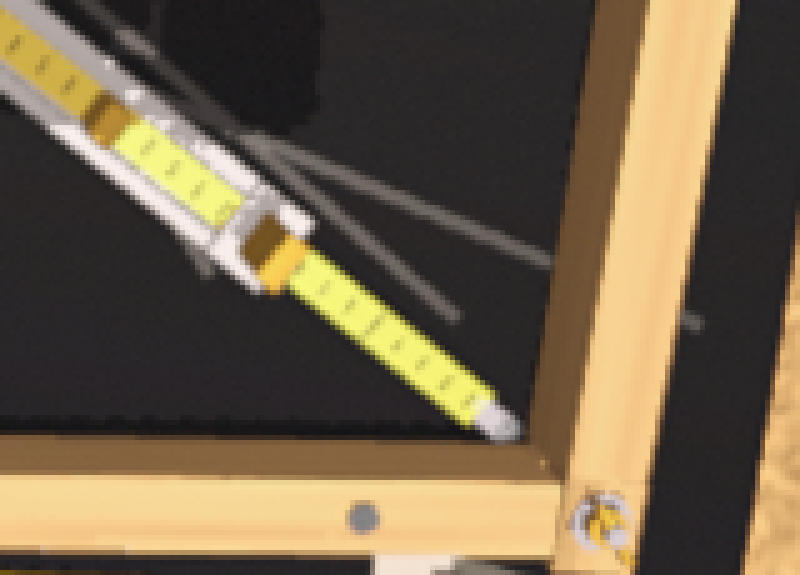

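```bash
cat >> m.py <<'E'
def frame(c,im,segs,verbose=True):
    """segs: pixel segments near the bottom inner edges, ordered so that black board is on the +normal side -> sign -1"""
    L={k:edge(c,im,a,b,0.018,sign=-1,half=4) for k,(a,b) in segs.items()}
    C={k:isect(L[k.split('_')[0]],L[k.split('_')[1]]) for k in ('front_right','front_left','back_right','back_left')}
    if verbose:
        for k,l in L.items(): print(k,'ang',round(float(np.arctan2(l[1][1],l[1][0])),4),'res',round(float(l[2]),5))
        n=np.linalg.norm
        print({k:v.round(4) for k,v in C.items()})
        print('front',n(C['front_right']-C['front_left']),'back',n(C['back_right']-C['back_left']),'d1',n(C['front_right']-C['back_left']),'d2',n(C['front_left']-C['back_right']))
        f=C['back_left']-C['back_right']; f/=n(f); m=(C['front_right']+C['front_left']-C['back_right']-C['back_left'])/2
        print('yaw',-np.arctan2(f[0],f[1]),'front shift along y',m@f,'across',m@np.array([f[1],-f[0]]))
    return C
E
python3 - <<'E'
from m import *
im,d,c=load('w2')
# edges bottom: order so normal (-ty,tx) points to the interior
segs=dict(front=((178,49),(384,52)),back=((355,198),(180,195)),right=((174.5,190),(173.6,56)),left=((382,60),(361,195)))
C=frame(c,im,segs)
# nose & lugs
def a(x,y): return (140+x/5,20+y/5)
def b(x,y): return (255+x/5,110+y/5)
px=[a(200,187),b(505,428)]; P=onplane(c,px,0.029); print('heel,tip',P.round(4),np.linalg.norm(P[0]-P[1]))
# lug tops
px=[b(113,117),b(266,245)]; P=onplane(c,px,0.078); print('lugs',P.round(4),np.linalg.norm(P[0]-P[1]))
e=P[1]-P[0]; print(np.arctan2(e[1],e[0]))
E
```

```text
front ang 1.3934 res 0.0003
back ang 1.3932 res 0.00023
right ang -0.2247 res 0.00022
left ang -0.2245 res 0.00015
{'front_right': array([ 0.4588, -0.1026], dtype=float32), 'front_left': array([0.5117, 0.1926], dtype=float32), 'back_right': array([ 0.6728, -0.1515], dtype=float32), 'back_left': array([0.7258, 0.1437], dtype=float32)}
front 0.29990897 back 0.29995185 d1 0.36327463 d2 0.37995154
yaw -0.177592 front shift along y 0.010312144 across -0.21931991
heel,tip [[ 0.4744 -0.0933  0.029 ]
 [ 0.7167  0.1352  0.029 ]] 0.33306428186715203
lugs [[0.5953 0.0243 0.078 ]
 [0.6362 0.0606 0.078 ]] 0.05472772348976944
0.7263331740390221
```

Measurements agree with the given sizes: front and back 300.0 mm, rail angles consistent, and the front rail sits +10.3 mm towards +y, giving d1 ≈ 363 and d2 ≈ 380. The rule's heel is at front right and its tip at back left. I'll check reachability for all the planned poses.

```bash
python3 - <<'E'
from h import *
def t(n,p,yaws):
    for y in yaws:
        q=env.ik(p,quat(y)); print(n,round(y,2),None if q is None else q.round(2))
pi=np.pi
t('pinch1',[.6166,.0429,.042],[.7452-pi/2,.7452+pi/2])
t('front',[.478,.05,.023],[-.1776+pi,-.1776-pi,-.1776+pi/2,-.1776-pi/2])
t('carry1',[.603,.030,.15],[.7452,.7452-pi])
t('carry2',[.59,.05,.15],[2.026,2.026-pi])
t('pinch2',[.577,.05,.042],[2.026-pi/2,2.026+pi/2])
E
```

```text
pinch1 -0.83 [-0.59  0.71  0.66  1.81 -0.58  0.83  1.11]
pinch1 2.32 [-0.82  0.93  1.14  1.83 -0.98  1.08 -1.68]
front 2.96 [-0.96  0.81  1.14  2.18 -1.03  0.87 -0.9 ]
front -3.32 [-0.96  0.81  1.14  2.18 -1.03  0.87 -0.9 ]
front 1.39 [-0.09  0.5  -0.16  2.11  0.15  0.54  2.6 ]
front -1.75 [-0.8   0.63  0.83  2.17 -0.78  0.67  0.41]
carry1 0.75 [-0.46  0.5   0.47  1.75 -0.27  0.96  2.43]
carry1 -2.4 [-0.84  0.74  1.18  1.78 -0.75  1.16 -0.25]
carry2 2.03 [-0.88  0.71  1.15  1.81 -0.72  1.12 -2.16]
carry2 -1.12 [-0.75  0.57  0.86  1.8  -0.51  1.01  0.77]
pinch2 0.46 [-0.49  0.61  0.45  1.9  -0.39  0.72  2.21]
pinch2 3.6 [-0.86  0.87  1.12  1.93 -0.95  1.   -0.4 ]
```

```bash
cat >> h.py <<'E'
def st(u=None):
    f=np.array(env.current_ft_force()); m=np.array(env.current_wrist_torque())
    s=f't={env.current_time_s():.2f} w={env.current_gripper_width()*1e3:.2f}mm p={np.round(env.current_ee_pos(),4)} f={f.round(2)} mz={m[2]:.3f}'
    if u is not None: s+=f' along={f[:2]@u:.2f} lat={f[:2]@np.array([-u[1],u[0]]):.2f}'
    print(s)
E
python3 - <<'E'
from h import *
a=.7452; u=np.array([np.cos(a),np.sin(a)]); q=quat(a-np.pi/2); p=np.array([.6166,.0429])
env.movep([*p,.14],q); st(u)
print(env.move_linear([*p,.043],max_speed=.1,f_stop=6)); st(u)
grasp(f_grip=6); st(u)
for i in range(4): env.hold(.1); st(u)
snap('side','s1');snap('scene','c1')
E
```

```text
t=4.22 w=91.74mm p=[0.6175 0.0425 0.1414] f=[ 0.14 -0.45  0.54] mz=-0.005 along=-0.20 lat=-0.43
False
t=5.34 w=91.90mm p=[0.6171 0.0428 0.0436] f=[-0.16 -0.37  1.08] mz=0.020 along=-0.36 lat=-0.16
t=6.08 w=51.31mm p=[0.6173 0.0436 0.0434] f=[3.07 4.26 3.92] mz=-0.007 along=5.15 lat=1.05
t=6.17 w=51.28mm p=[0.6173 0.0437 0.0434] f=[2.45 3.79 3.69] mz=0.019 along=4.37 lat=1.12
t=6.28 w=51.35mm p=[0.6173 0.0436 0.0434] f=[3.4  4.13 4.1 ] mz=-0.055 along=5.29 lat=0.73
t=6.38 w=51.17mm p=[0.6173 0.0436 0.0434] f=[3.35 5.86 3.87] mz=0.005 along=6.43 lat=2.03
t=6.47 w=51.57mm p=[0.6173 0.0436 0.0434] f=[3.41 4.59 3.07] mz=-0.061 along=5.62 lat=1.07
```

Width 51.3 mm means 18.7 mm run-out, and the tool feels +5 N towards the tip: the heel bears but the tip does not. I'll ease the hand towards the tip in small steps.

```bash
python3 - <<'E'
from h import *
a=.7452; u=np.array([np.cos(a),np.sin(a)]); q=quat(a-np.pi/2); p=np.array([.6166,.0429])
for k in (1.0,1.5,2.0,2.5,3):
    env.move_linear([*(p+u*k*1e-3),.043],q,max_speed=.02)
    F=[]
    for i in range(4): env.hold(.08); F.append(np.array(env.current_ft_force())[:2]@u)
    print(k,np.mean(F).round(2)); st(u)
    if np.mean(F)<1.2: break
snap('side','s1');snap('scene','c1')
E
```

```text
1.0 3.02
t=7.16 w=51.24mm p=[0.6174 0.0437 0.0433] f=[0.59 3.5  6.26] mz=0.003 along=2.80 lat=2.17
1.5 1.32
t=7.74 w=51.54mm p=[0.6174 0.0437 0.0433] f=[-0.85  2.67  6.64] mz=0.075 along=1.19 lat=2.54
2.0 -0.45
t=8.32 w=51.40mm p=[0.6174 0.0437 0.0433] f=[-1.28  1.81  7.79] mz=0.024 along=0.29 lat=2.20
```

Force along the rule is now balanced, but width 51.4 (d1 ≈ 361.6) differs by 1.7 mm from my picture estimate, and there is some lateral force. I'll look at the ends.

```bash
python3 - <<'E'
from m import *
C={'FR':(.4588,-.1026,.025),'BL':(.7258,.1437,.025),'FL':(.5117,.1926,.025),'BR':(.6728,-.1515,.025)}
for n in ('s1','c1'):
    im,d,c=load(n); P=proj(c,list(C.values())); print(n,dict(zip(C,P.round(1).tolist())))
    tiles=[]
    for k in ('FR','BL'):
        x,y=proj(c,[C[k]])[0].astype(int); t=cv2.resize(im[y-28:y+28,x-35:x+35],None,fx=5.5,fy=5.5,interpolation=cv2.INTER_NEAREST)
        tiles.append(t)
    cv2.imwrite(f'pics/{n}t.png',cv2.cvtColor(np.hstack(tiles),cv2.COLOR_RGB2BGR))
E
```

```text
s1 {'FR': [245.4, 240.0], 'BL': [269.9, 148.4], 'FL': [207.2, 166.6], 'BR': [315.7, 215.6]}
c1 {'FR': [228.7, 175.2], 'BL': [289.6, 244.7], 'FL': [310.3, 195.2], 'BR': [199.3, 219.0]}
```

View pics/s1t.png

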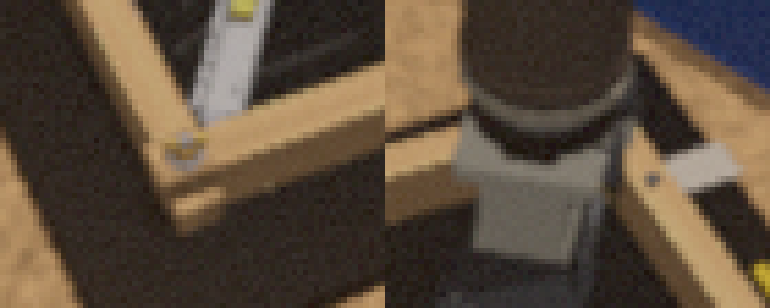

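View pics/c1t.png

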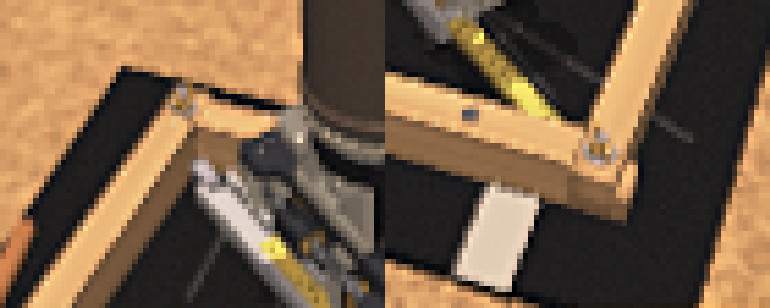

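The along-rule force and the lateral force suggest the noses bear on one wall each (heel on the right rail, tip on the back rail). I'll ease the hand towards front-left, as the lateral force asks.

```bash
python3 - <<'E'
from h import *
a=.7452; u=np.array([np.cos(a),np.sin(a)]); n=np.array([-u[1],u[0]]); q=quat(a-np.pi/2); p=np.array([.6166,.0429])+u*.0018
def avg():
    F=[];W=[];M=[];P=[]
    for i in range(5): env.hold(.04); F.append(env.current_ft_force()); W.append(env.current_gripper_width());M.append(env.current_wrist_torque()[2]);P.append(env.current_ee_pos())
    F=np.mean(F,0); d=np.mean(P,0)[:2]-[.6166,.0429]; return round(F[:2]@u,2),round(F[:2]@n,2),round(F[2],2),round(np.mean(M),3),'w',round(np.mean(W)*1e3,2),'pos mm',round(d@u*1e3,2),round(d@n*1e3,2)
for k in (0.7,1.4,2.1,2.8):
    env.move_linear([*(p+n*k*1e-3),.0435],q,max_speed=.02)
    r=avg(); print(k,r,round(env.current_time_s(),2))
    if r[1]<0: break
E
```

```text
0.7 (np.float64(0.63), np.float64(2.96), np.float64(3.52), np.float64(-0.026), 'w', np.float64(48.85), 'pos mm', np.float64(1.37), np.float64(1.18)) 8.88
1.4 (np.float64(-0.91), np.float64(1.47), np.float64(-0.15), np.float64(-0.002), 'w', np.float64(48.83), 'pos mm', np.float64(1.33), np.float64(1.33)) 9.34
2.1 (np.float64(-3.0), np.float64(-1.69), np.float64(-2.66), np.float64(-0.054), 'w', np.float64(48.48), 'pos mm', np.float64(1.24), np.float64(1.66)) 9.8
```

```bash
python3 - <<'E'
from h import *
a=.7452; u=np.array([np.cos(a),np.sin(a)]); n=np.array([-u[1],u[0]]); q=quat(a-np.pi/2); p=np.array([.6166,.0429])
def avg():
    F=[];W=[];M=[];P=[]
    for i in range(5): env.hold(.04); F.append(env.current_ft_force()); W.append(env.current_gripper_width());M.append(env.current_wrist_torque()[2]);P.append(env.current_ee_pos())
    F=np.mean(F,0); d=np.mean(P,0)[:2]-[.6166,.0429]; return round(F[:2]@u,2),round(F[:2]@n,2),round(F[2],2),round(np.mean(M),3),'w',round(np.mean(W)*1e3,2),'pos mm',round(d@u*1e3,2),round(d@n*1e3,2)
for ku,kn in ((1.2,1.7),(1.0,1.7)):
    env.move_linear([*(p+u*ku*1e-3+n*kn*1e-3),.0433],q,max_speed=.02)
    env.hold(.3); print(ku,kn,avg(),round(env.current_time_s(),2))
snap('scene','c2')
grasp(f_grip=8); env.hold(.3); print(avg())
from m import *
im,d,c=load('c2')
x,y=proj(c,[(.4588,-.1026,.025)])[0].astype(int);t1=im[y-28:y+28,x-35:x+35]
x,y=proj(c,[(.7258,.1437,.025)])[0].astype(int);t2=im[y-28:y+28,x-35:x+35]
cv2.imwrite('pics/c2t.png',cv2.cvtColor(cv2.resize(np.hstack([t1,t2]),None,fx=5.5,fy=5.5,interpolation=cv2.INTER_NEAREST),cv2.COLOR_RGB2BGR))
E
```

```text
1.2 1.7 (np.float64(-2.38), np.float64(-1.38), np.float64(-1.1), np.float64(-0.025), 'w', np.float64(48.67), 'pos mm', np.float64(1.23), np.float64(1.64)) 10.56
1.0 1.7 (np.float64(-0.21), np.float64(-1.2), np.float64(-1.47), np.float64(-0.02), 'w', np.float64(48.38), 'pos mm', np.float64(1.23), np.float64(1.67)) 11.32
(np.float64(1.49), np.float64(-1.45), np.float64(-0.88), np.float64(-0.054), 'w', np.float64(48.51), 'pos mm', np.float64(1.2), np.float64(1.68))
```

View pics/c2t.png

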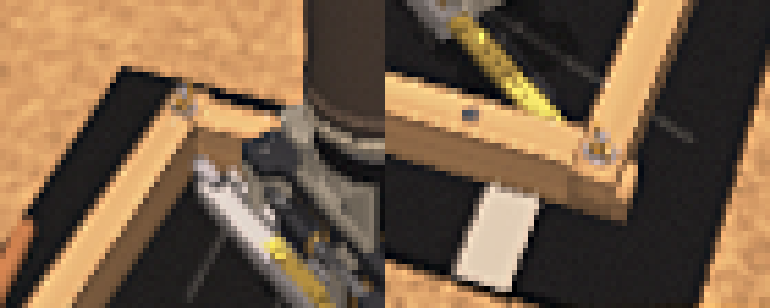

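```bash
python3 - <<'E'
from h import *
a=.7452; u=np.array([np.cos(a),np.sin(a)]); n=np.array([-u[1],u[0]]); p=np.array([.6166,.0429])
def avg():
    F=[];W=[];M=[];P=[]
    for i in range(6): env.hold(.04); F.append(env.current_ft_force()); W.append(env.current_gripper_width());M.append(env.current_wrist_torque()[2]);P.append(env.current_ee_pos())
    F=np.mean(F,0); d=np.mean(P,0)[:2]-[.6166,.0429]; return [round(float(x),2) for x in (F[:2]@u,F[:2]@n,F[2],np.mean(M),np.mean(W)*1e3,d@u*1e3,d@n*1e3)]
for ku,kn,dy in ((1.3,2.6,0),(1.3,2.1,.02),(1.3,2.1,-.02),(1.3,1.8,0)):
    env.move_linear([*(p+u*ku*1e-3+n*kn*1e-3),.0433],quat(a-np.pi/2+dy),max_speed=.02)
    print(ku,kn,dy,avg(),round(env.current_time_s(),2))
E
```

```text
1.3 2.6 0 [-0.01, -4.83, -1.46, 0.06, 48.45, 1.22, 2.09] 12.59
1.3 2.1 0.02 [-0.58, -1.64, 2.66, -0.04, 48.52, 1.18, 2.35] 13.09
1.3 2.1 -0.02 [-1.22, 0.47, 3.68, -0.1, 48.53, 1.28, 2.56] 13.59
1.3 1.8 0 [-2.32, 2.2, 3.31, 0.18, 48.39, 1.21, 2.22] 14.09
```

Width stays at 48.4–48.5 mm under lateral and yaw nudges, so both ends are seated: run-out 21.5, d1 ≈ 364.5, shift ≈ −9.2 mm by rule and −10.3 by picture. Next I release and slide the front rail, watching the actual displacement.

```bash
python3 - <<'E'
from h import *
open_gripper(); p=env.current_ee_pos(); env.move_linear([p[0],p[1],.15],max_speed=.25)
th=-.1776; fx=np.array([np.cos(th),np.sin(th)]); fy=np.array([-fx[1],fx[0]]); q=quat(th-np.pi/2)
p=np.array([.4734,.0471])
env.movep([*p,.15],q); print(env.move_linear([*p,.025],max_speed=.12,f_stop=8)); st(fy)
grasp(f_grip=45); st(fy)
p0=np.array(env.current_ee_pos())[:2]; np.save('p0.npy',p0)
c=0
for c in (6,9,10.5,11.5,12.5,13.5,14.5):
    env.move_linear([*(p0-fy*c*1e-3),.025],max_speed=.03); d=-(np.array(env.current_ee_pos())[:2]-p0)@fy*1e3
    print(c,round(d,2)); st(fy)
    if d>9.4: break
E
```

```text
False
t=17.52 w=92.03mm p=[0.4738 0.0471 0.0254] f=[0.47 0.15 0.36] mz=-0.025 along=0.23 lat=-0.44
t=18.58 w=23.86mm p=[0.4747 0.0468 0.0251] f=[ 5.67 -0.94 -5.68] mz=0.011 along=0.08 lat=-5.75
6 3.38
t=18.94 w=23.97mm p=[0.474  0.0435 0.025 ] f=[1.27 9.89 0.36] mz=-0.105 along=9.96 lat=0.50
9 6.03
t=19.19 w=23.94mm p=[0.4735 0.0409 0.0249] f=[ 1.18 11.43  0.9 ] mz=-0.177 along=11.46 lat=0.86
10.5 7.24
t=19.44 w=23.51mm p=[0.4733 0.0397 0.025 ] f=[ 1.23 12.83  0.93] mz=-0.194 along=12.85 lat=1.06
11.5 8.09
t=19.69 w=23.91mm p=[0.4731 0.0389 0.025 ] f=[ 0.3  13.38  0.24] mz=-0.172 along=13.22 lat=2.06
12.5 9.05
t=19.94 w=23.98mm p=[0.4729 0.038  0.025 ] f=[ 0.7  13.27  0.95] mz=-0.162 along=13.18 lat=1.66
13.5 10.04
t=20.19 w=23.56mm p=[0.4727 0.037  0.025 ] f=[ 0.88 12.26  0.87] mz=-0.187 along=12.22 lat=1.30
```

```bash
python3 - <<'E'
from h import *
open_gripper(); p=env.current_ee_pos(); env.move_linear([p[0],p[1],.15],max_speed=.25)
env.movep([.6265,-.0063,.33],quat(-.16)); env.hold(.2); snap('wrist','w3'); st()
b=cv2.imread('pics/w3.png')[10:235,130:430]; cv2.imwrite('pics/w3c.png',cv2.resize(b,None,fx=2.6,fy=2.6,interpolation=cv2.INTER_CUBIC))
E
```

```text
t=23.48 w=91.97mm p=[ 0.6262 -0.0058  0.3294] f=[-0.12 -0.12 -0.01] mz=0.047
```

View pics/w3c.png

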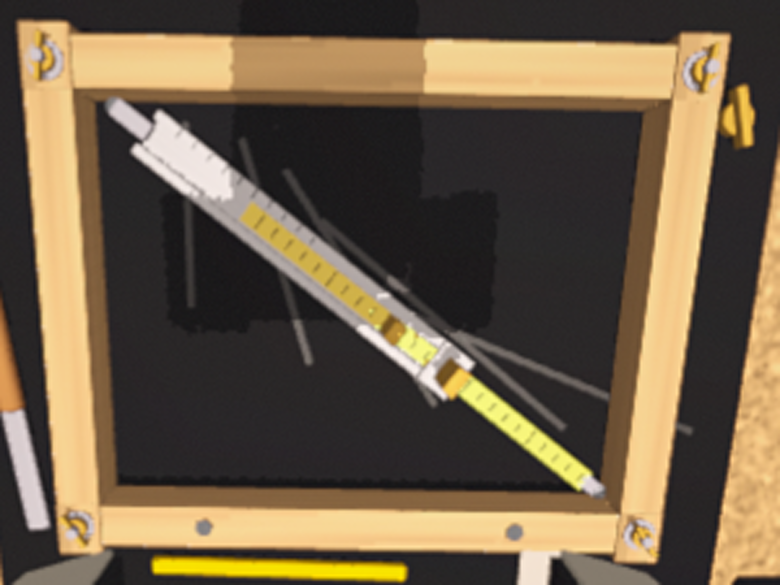

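The rule lies slack with its heel at crop (113,105) and tip at (595,487). The frame looks nearly symmetric; I'll measure it.

```bash
python3 - <<'E'
from m import *
im,d,c=load('w3')
def a(x,y): return (130+x/2.6,10+y/2.6)
segs=dict(front=(a(130,102),a(630,110)),back=(a(570,494),a(130,484)),right=(a(117,470),a(100,130)),left=(a(638,130),a(608,470)))
C=frame(c,im,segs)
px=[a(117,107),a(592,485)]; P=onplane(c,px,0.029); print('heel,tip',P.round(4),np.linalg.norm(P[0]-P[1]))
px=[a(397,335),a(457,382)]; P=onplane(c,px,0.078); print('lugs',P.round(4),np.linalg.norm(P[0]-P[1]))
E
```

```text
front ang 1.3953 res 0.00014
back ang 1.3932 res 0.00019
right ang -0.1828 res 0.00025
left ang -0.1816 res 0.00013
{'front_right': array([ 0.4573, -0.112 ], dtype=float32), 'front_left': array([0.5096, 0.1832], dtype=float32), 'back_right': array([ 0.6728, -0.1518], dtype=float32), 'back_left': array([0.7259, 0.1435], dtype=float32)}
front 0.29982775 back 0.30009335 d1 0.37071672 d2 0.37272507
yaw -0.17764017 front shift along y 0.0010077804 across -0.21954538
heel,tip [[ 0.4645 -0.0979  0.029 ]
 [ 0.7168  0.1371  0.029 ]] 0.3447897212486326
lugs [[0.6023 0.03   0.078 ]
 [0.6314 0.0575 0.078 ]] 0.04009780788449727
```

```bash
python3 - <<'E'
import cv2,numpy as np
im=cv2.imread('pics/w3.png')
a=im[35:95,160:230];b=im[155:215,325:395];m=im[115:175,260:330]
cv2.imwrite('pics/w3z.png',cv2.resize(np.hstack([a,m,b]),None,fx=3.8,fy=6,interpolation=cv2.INTER_NEAREST))
E
```

```text
(no output)
```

View pics/w3z.png

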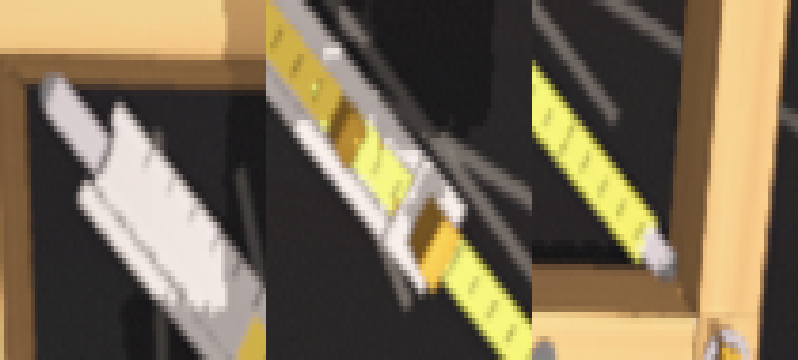

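```bash
python3 - <<'E'
from m import *
im,d,c=load('w3')
P=onplane(c,[(171.3,47.8),(361.8,200.8)],0.025)[:,:2]; L=np.linalg.norm(P[1]-P[0]); u=(P[1]-P[0])/L
print('heel,tip',P.round(4),L,np.arctan2(u[1],u[0]))
print('slide lug from ends', (P[0]+u*(.172+.0215)).round(4), (P[1]-u*.168).round(4),'bodylug',(P[0]+u*.234).round(4))
print('tops',onplane(c,[(282.6,137),(305,158.7)],.078).round(4))
hsv=cv2.cvtColor(im,cv2.COLOR_RGB2HSV)
m=((hsv[...,0]<24)&(hsv[...,1]>160)&(hsv[...,2]>90)).astype(np.uint8); m[:115]=0;m[175:]=0;m[:,:265]=0;m[:,325:]=0
k,_,s,ce=cv2.connectedComponentsWithStats(m); print(s[1:].tolist(),ce[1:].round(1))
print('d at lugs',d[137,282],d[158,305]); 
E
```

```text
heel,tip [[ 0.4587 -0.1029]
 [ 0.7264  0.1442]] 0.36436423022316433 0.745423371073563
slide lug from ends [0.6008 0.0283] [0.6029 0.0303] bodylug [0.6306 0.0558]
tops [[0.5998 0.0302 0.078 ]
 [0.6337 0.0562 0.078 ]]
[[265, 120, 21, 22, 153], [298, 149, 14, 14, 95]] [[274.7 131. ]
 [303.8 155.3]]
d at lugs 0.40607774 0.41157508
```

```bash
python3 - <<'E'
from h import *
a=.7454; u=np.array([np.cos(a),np.sin(a)]); q=quat(a-np.pi); p=np.array([.6011,.0310])
env.movep([*p,.15],q); print(env.move_linear([*p,.043],max_speed=.12,f_stop=6)); st(u)
grasp(f_grip=50); st(u)
env.move_linear([*p,.053],max_speed=.05); env.hold(.1); st(u); print(env.current_wrist_torque())
env.move_linear([*p,.135],max_speed=.12); env.hold(.2); st(u); print(env.current_wrist_torque())
snap('side','s4'); snap('scene','c4')
E
```

```text
False
t=26.16 w=91.98mm p=[0.6016 0.0308 0.0437] f=[0.7  0.29 0.59] mz=0.002 along=0.71 lat=-0.26
t=27.38 w=11.80mm p=[0.6021 0.0294 0.0435] f=[ 2.59 -4.56 -0.74] mz=-0.003 along=-1.19 lat=-5.11
t=27.82 w=11.36mm p=[0.6012 0.0297 0.0531] f=[-0.85 -5.72 -0.32] mz=-0.013 along=-4.51 lat=-3.63
[-1.33978721 -0.09452517 -0.01256692]
t=28.86 w=11.13mm p=[0.6007 0.0311 0.1342] f=[-0.03 -0.42 -2.75] mz=-0.019 along=-0.31 lat=-0.29
[-0.00620464  0.07804959 -0.01873241]
```

```bash
python3 - <<'E'
import cv2,numpy as np
a=cv2.imread('pics/s4.png')[110:280,180:360];b=cv2.imread('pics/c4.png')[130:300,160:340]
cv2.imwrite('pics/4.png',cv2.resize(np.hstack([a,b]),None,fx=2.2,fy=2.2,interpolation=cv2.INTER_CUBIC))
E
```

```text
(no output)
```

View pics/4.png

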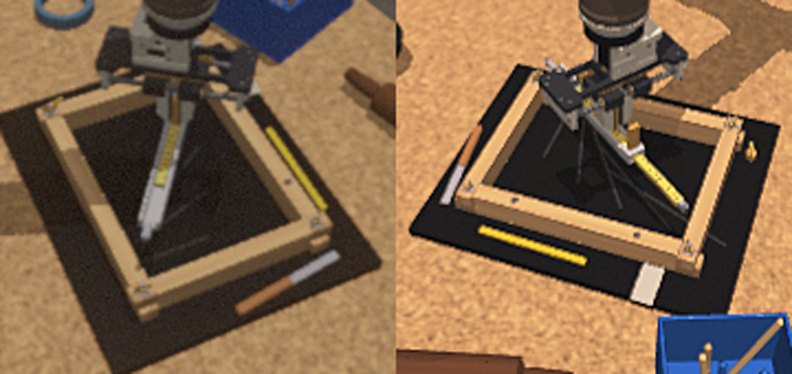

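The rule is lifted level (2.75 N) and clear of the rails. Turning it to the other diagonal.

```bash
python3 - <<'E'
from h import *
a=2.0241; u=np.array([np.cos(a),np.sin(a)]); q=quat(a-np.pi); p=np.array([.5851,.0295])
env.movep([*p,.135],q); env.hold(.2); st(u)
snap('scene','c5'); snap('side','s5')
a=cv2.imread('pics/s5.png')[110:280,180:360];b=cv2.imread('pics/c5.png')[130:300,160:340]
cv2.imwrite('pics/5.png',cv2.resize(np.hstack([a,b]),None,fx=2.2,fy=2.2,interpolation=cv2.INTER_CUBIC))
E
```

```text
t=30.14 w=11.65mm p=[0.5851 0.0295 0.1348] f=[-0.27 -0.46 -2.54] mz=-0.003 along=-0.30 lat=0.44
```

View pics/5.png

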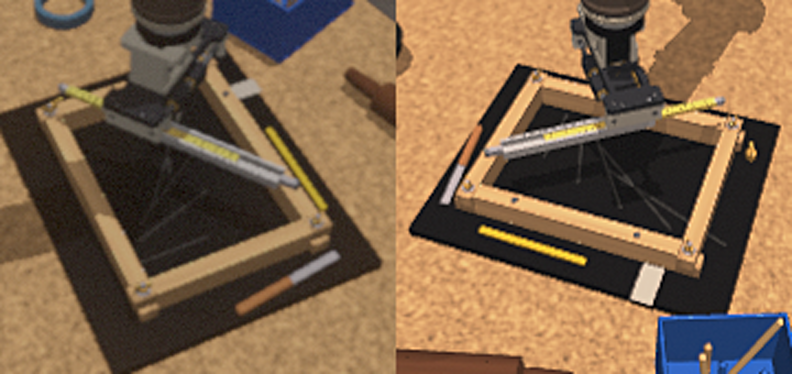

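```bash
python3 - <<'E'
from h import *
for n,px in (('s5',[(315,193.6),(207.3,150)]),('c5',[(202,199),(308.2,175.5)])):
    im,d,c=load(n); P=onplane(c,px,.116)[:,:2]; e=P[1]-P[0]; print(n,P.round(4),np.linalg.norm(e),np.arctan2(e[1],e[0]))
print('want heel',np.array([.6728,-.1518])+.0055*np.array([-.438,.899]),'tip',np.array([.5096,.1832])-.0055*np.array([-.438,.899]))
E
```

```text
s5 [[ 0.6684 -0.1358]
 [ 0.5109  0.1753]] 0.34880260440270405 2.039516401766744
c5 [[ 0.6664 -0.1333]
 [ 0.5131  0.1767]] 0.34579973014664045 2.0298441567537004
want heel [ 0.670391  -0.1468555] tip [0.512009  0.1782555]
```

The tip is where it should be, (0.512, 0.176) against (0.512, 0.178); the dull heel nose is hard to pick out. Lowering gently.

```bash
python3 - <<'E'
from h import *
a=2.0241; u=np.array([np.cos(a),np.sin(a)]); p=np.array([.5851,.0295])
print(env.move_linear([*p,.055],max_speed=.1,f_stop=3)); st(u); print(env.current_wrist_torque())
print(env.move_linear([*p,.042],max_speed=.03,f_stop=3)); env.hold(.1); st(u); print(env.current_wrist_torque())
snap('scene','c6'); snap('side','s6')
a=cv2.imread('pics/s6.png')[110:280,180:360];b=cv2.imread('pics/c6.png')[130:300,160:340]
cv2.imwrite('pics/6.png',cv2.resize(np.hstack([a,b]),None,fx=2.2,fy=2.2,interpolation=cv2.INTER_CUBIC))
E
```

```text
True
t=30.87 w=11.70mm p=[0.5831 0.0297 0.0694] f=[ 0.56  0.85 -1.24] mz=-0.054 along=0.51 lat=-0.87
[ 0.52060519  0.26403741 -0.05434844]
True
t=31.35 w=11.90mm p=[0.5842 0.0294 0.0671] f=[ 0.7  -1.21  0.55] mz=-0.004 along=-1.40 lat=-0.10
[ 0.21856915  0.09925741 -0.00392869]
```

View pics/6.png

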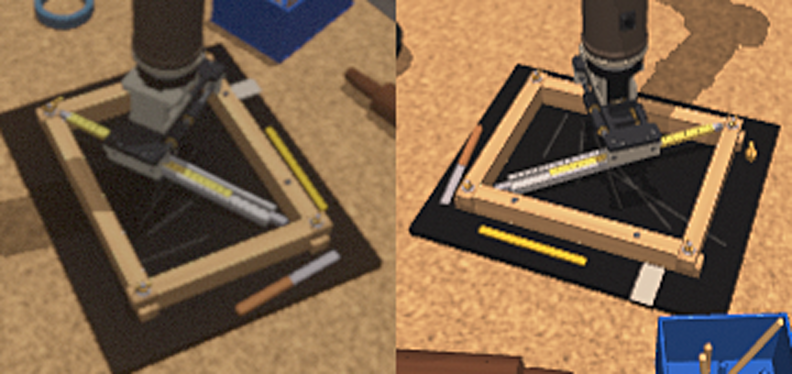

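```bash
python3 - <<'E'
from h import *
t=[]
for n in ('s6','c6'):
    im,d,c=load(n)
    for k in [(.5096,.1832,.05),(.6728,-.1518,.05)]:
        x,y=proj(c,[k])[0].astype(int); t.append(im[y-24:y+24,x-33:x+33])
cv2.imwrite('pics/6z.png',cv2.cvtColor(cv2.resize(np.vstack([np.hstack(t[:2]),np.hstack(t[2:])]),None,fx=6,fy=6,interpolation=cv2.INTER_NEAREST),cv2.COLOR_RGB2BGR))
E
```

```text
(no output)
```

View pics/6z.png

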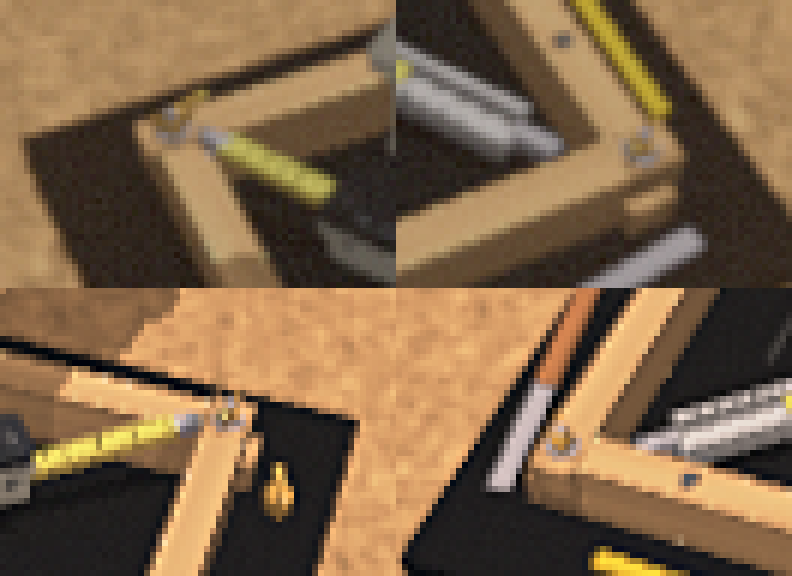

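The tip rests on the front-left rail edge while the heel shows a gap. I'll measure how far to shift.

```bash
python3 - <<'E'
from h import *
FL=np.array([.5096,.1832]);BR=np.array([.6728,-.1518]);u=(FL-BR)/np.linalg.norm(FL-BR); n=np.array([-u[1],u[0]])
for nm,t,hl in (('s6',(207,133),(563-396,147)),('c6',(203,418-288),(637-396,443-288))):
    im,d,c=load(nm)
    for K_,off,z in ((FL,t,.066),(BR,hl,.045)):
        o=proj(c,[(*K_,.05)])[0].astype(int); px=o-np.array([33,24])+np.array(off)/6
        P=onplane(c,[px],z)[0,:2]; print(nm,P.round(4),'along',((P-K_)@u*1e3).round(1),'lat',((P-K_)@n*1e3).round(1))
E
```

```text
s6 [0.5107 0.1761] along -6.8 lat 2.1
s6 [ 0.6619 -0.139 ] along 16.3 lat 4.2
c6 [0.5131 0.1837] along -1.1 lat -3.3
c6 [ 0.6688 -0.1309] along 20.6 lat -5.6
```

```bash
python3 - <<'E'
from h import *
a=2.0241; u=np.array([np.cos(a),np.sin(a)]); p=np.array([.5851,.0295])-u*.0065
c=env.current_ee_pos(); env.move_linear([c[0],c[1],.085],max_speed=.15)
env.move_linear([*p,.085],max_speed=.05); env.hold(.1); st(u); print(np.round(env.current_wrist_torque(),3))
for z in (.06,.05,.046,.042):
    r=env.move_linear([*p,z],max_speed=.03,f_stop=3); st(u); print(r,np.round(env.current_wrist_torque(),3))
    if r: break
snap('scene','c7'); snap('side','s7')
t=[]
for n in ('s7','c7'):
    im,d,c=load(n)
    for k in [(.5096,.1832,.05),(.6728,-.1518,.05)]:
        x,y=proj(c,[k])[0].astype(int); t.append(im[y-24:y+24,x-33:x+33])
cv2.imwrite('pics/7z.png',cv2.cvtColor(cv2.resize(np.vstack([np.hstack(t[:2]),np.hstack(t[2:])]),None,fx=6,fy=6,interpolation=cv2.INTER_NEAREST),cv2.COLOR_RGB2BGR))
E
```

```text
t=32.12 w=11.75mm p=[0.5877 0.0235 0.0846] f=[ 0.29 -0.69 -2.01] mz=0.019 along=-0.75 lat=0.04
[0.029 0.053 0.019]
t=33.10 w=11.68mm p=[0.5881 0.0236 0.0602] f=[ 0.08  0.16 -3.01] mz=-0.017 along=0.11 lat=-0.15
False [-0.006  0.062 -0.017]
t=33.43 w=11.13mm p=[0.5879 0.0237 0.051 ] f=[-0.15 -0.19  1.04] mz=0.030 along=-0.10 lat=0.22
True [-0.575 -0.384  0.03 ]
```

View pics/7z.png

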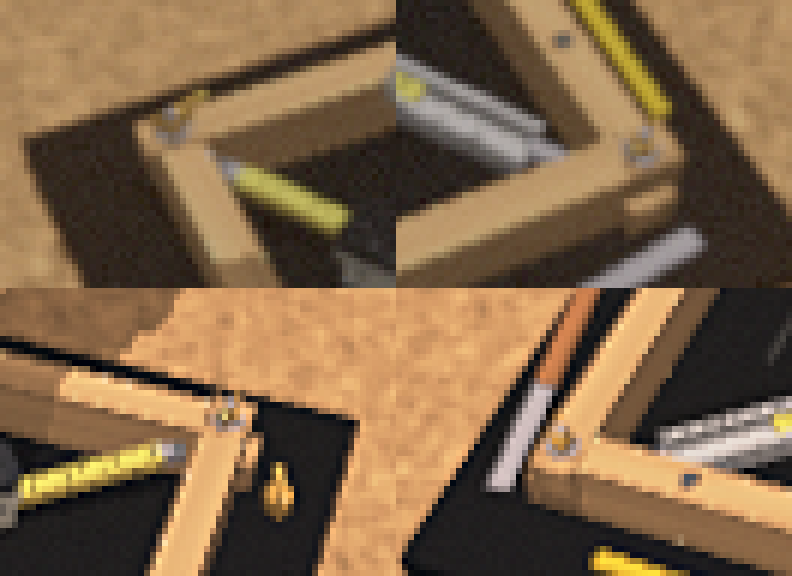

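Both ends are now below the rail tops; the heel touches the board first because of a slight pitch. I'll continue down gently, then release.

```bash
python3 - <<'E'
from h import *
a=2.0241; u=np.array([np.cos(a),np.sin(a)]); p=np.array([.5851,.0295])-u*.0065
for z in (.0485,.046):
    r=env.move_linear([*p,z],max_speed=.02,f_stop=5); st(u); print(r,np.round(env.current_wrist_torque(),3))
    if r: break
open_gripper(); env.hold(.1); c=env.current_ee_pos(); env.move_linear([c[0],c[1],.15],max_speed=.25)
env.movep([.6265,-.0063,.33],quat(-.16)); env.hold(.15); snap('wrist','w8'); st()
b=cv2.imread('pics/w8.png')[10:235,130:430]; cv2.imwrite('pics/w8c.png',cv2.resize(b,None,fx=2.6,fy=2.6,interpolation=cv2.INTER_CUBIC))
E
```

```text
t=33.82 w=11.68mm p=[0.588  0.0236 0.0485] f=[ 0.74  0.4  -0.17] mz=0.063 along=0.03 lat=-0.84
False [-0.552 -0.283  0.063]
t=34.09 w=11.34mm p=[0.5878 0.0237 0.0458] f=[ 0.67 -0.18  0.71] mz=0.085 along=-0.45 lat=-0.52
False [-0.371 -0.321  0.085]
t=37.06 w=92.02mm p=[ 0.6258 -0.0055  0.3281] f=[ 0.53 -0.55  0.28] mz=0.014
```

View pics/w8c.png

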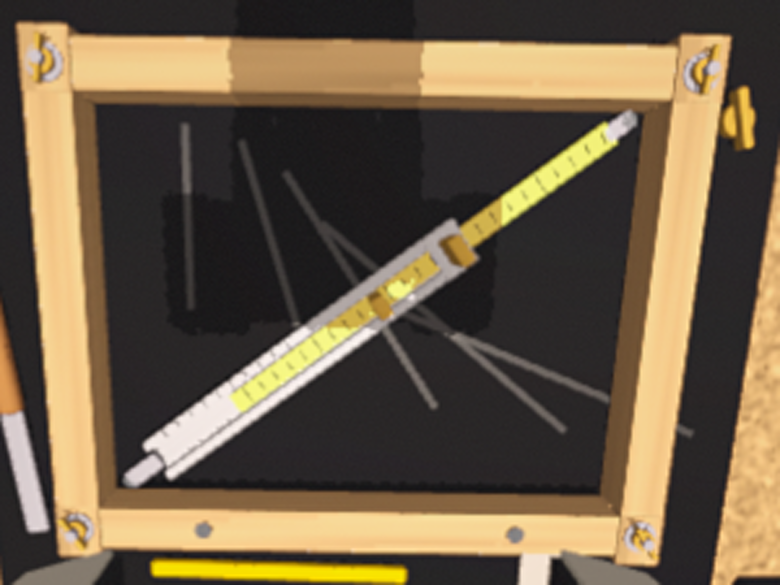

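The rule lies on the other diagonal: heel at crop (127,478), tip at (635,117), lugs at (380,303) and (459,250). I'll measure the frame and rule.

```bash
python3 - <<'E'
from m import *
im,d,c=load('w8')
def a(x,y): return (130+x/2.6,10+y/2.6)
segs=dict(front=(a(130,102),a(600,110)),back=(a(570,494),a(150,486)),right=(a(115,450),a(100,130)),left=(a(636,150),a(608,470)))
C=frame(c,im,segs)
P=onplane(c,[a(124,481),a(637,114)],0.025)[:,:2]; e=P[1]-P[0]; print('heel,tip',P.round(4),np.linalg.norm(e),np.arctan2(e[1],e[0]))
FL,BR=C['front_left'],C['back_right']; u=(FL-BR)/np.linalg.norm(FL-BR); print('ang d2',np.arctan2(u[1],u[0]),'mid',(FL+BR)/2,'lugmid',(FL+BR)/2+.033*u)
print('rule lug mid',P.mean(0)+.033*e/np.linalg.norm(e))
print('tops',onplane(c,[a(380,303),a(461,250)],.078).round(4))
E
```

```text
front ang 1.3923 res 0.00022
back ang 1.3928 res 0.0003
right ang -0.1836 res 0.00026
left ang -0.1813 res 0.0004
{'front_right': array([ 0.4567, -0.1117], dtype=float32), 'front_left': array([0.5099, 0.1831], dtype=float32), 'back_right': array([ 0.6728, -0.1518], dtype=float32), 'back_left': array([0.7259, 0.1435], dtype=float32)}
front 0.2995206 back 0.30001011 d1 0.37092707 d2 0.37241563
yaw -0.17799841 front shift along y 0.0009807609 across -0.2197269
heel,tip [[ 0.6683 -0.1433]
 [ 0.5112  0.1774]] 0.35714173315998743 2.026314294027218
ang d2 2.0235996 mid [0.591339   0.01562658] lugmid [0.5769019  0.04530098]
rule lug mid [0.57524571 0.04669734]
tops [[0.5839 0.0239 0.078 ]
 [0.5647 0.0675 0.078 ]]
```

```bash
cat > pinch.py <<'E'
from h import *
def avg(u,n,o,k=5):
    F=[];W=[];M=[];P=[]
    for i in range(k): env.hold(.04); F.append(env.current_ft_force()); W.append(env.current_gripper_width());M.append(env.current_wrist_torque()[2]);P.append(env.current_ee_pos())
    F=np.mean(F,0); d=np.mean(P,0)[:2]-o
    return dict(zip(('al','lat','fz','mz','w','pu','pn'),[round(float(x),2) for x in (F[:2]@u,F[:2]@n,F[2],np.mean(M),np.mean(W)*1e3,d@u*1e3,d@n*1e3)]))
E
python3 - <<'E'
from pinch import *
a=2.0236; u=np.array([np.cos(a),np.sin(a)]); n=np.array([-u[1],u[0]]); q=quat(a-np.pi/2); o=np.array([.5764,.0476])
env.movep([*o,.14],q); print(env.move_linear([*o,.043],max_speed=.1,f_stop=6)); st(u)
grasp(f_grip=6); c=np.zeros(2); 
for i in range(9):
    r=avg(u,n,o); print(c.round(2),r,round(env.current_time_s(),2))
    step=np.clip(np.array([r['al'],r['lat']])*.2,-.8,.8); c=c+step
    env.move_linear([*(o+(u*c[0]+n*c[1])*1e-3),.0435],q,max_speed=.02)
E
```

```text
False
t=39.01 w=92.00mm p=[0.5769 0.0476 0.0436] f=[0.15 0.47 0.67] mz=0.000 along=0.36 lat=-0.34
[0. 0.] {'al': -6.1, 'lat': -0.87, 'fz': -1.34, 'mz': 0.02, 'w': 41.4, 'pu': -1.97, 'pn': -0.27} 40.11
[-0.8  -0.17] {'al': -5.41, 'lat': -2.12, 'fz': -3.6, 'mz': 0.01, 'w': 41.1, 'pu': -2.1, 'pn': -0.42} 40.57
[-1.6 -0.6] {'al': -5.34, 'lat': -1.76, 'fz': -3.95, 'mz': 0.06, 'w': 40.7, 'pu': -2.37, 'pn': -0.75} 41.02
[-2.4  -0.95] {'al': -4.16, 'lat': -1.86, 'fz': -4.99, 'mz': 0.1, 'w': 40.22, 'pu': -2.59, 'pn': -0.98} 41.48
[-3.2  -1.32] {'al': -1.61, 'lat': -0.18, 'fz': -3.04, 'mz': 0.06, 'w': 40.1, 'pu': -2.71, 'pn': -1.14} 41.94
[-3.52 -1.36] {'al': 3.35, 'lat': 0.49, 'fz': -1.96, 'mz': 0.02, 'w': 40.06, 'pu': -2.77, 'pn': -1.19} 42.4
[-2.85 -1.26] {'al': 2.2, 'lat': -0.27, 'fz': -3.49, 'mz': 0.05, 'w': 40.08, 'pu': -2.8, 'pn': -1.17} 42.86
[-2.41 -1.31] {'al': -0.03, 'lat': 0.02, 'fz': -5.21, 'mz': 0.05, 'w': 40.0, 'pu': -2.75, 'pn': -1.17} 43.32
[-2.42 -1.31] {'al': -1.7, 'lat': 0.46, 'fz': -5.71, 'mz': 0.03, 'w': 40.14, 'pu': -2.72, 'pn': -1.2} 43.77
```

Locked at w = 40.05 mm with forces balanced: run-out 29.95, d2 ≈ 373, i.e. front rail about +0.5 to +1.2 mm, agreeing with the picture (+1.0). One nudge test for seating, then release.

```bash
python3 - <<'E'
from pinch import *
a=2.0236; u=np.array([np.cos(a),np.sin(a)]); n=np.array([-u[1],u[0]]); o=np.array([.5764,.0476])
for c in ((-2.6,-2.3,0),(-2.6,-.3,0),(-2.6,-1.2,.02),(-2.6,-1.2,-.02),(-2.6,-1.2,0)):
    env.move_linear([*(o+(u*c[0]+n*c[1])*1e-3),.044],quat(a-np.pi/2+c[2]),max_speed=.02); print(c,avg(u,n,o),round(env.current_time_s(),2))
grasp(f_grip=8); env.hold(.4); print(avg(u,n,o))
snap('scene','c9'); snap('side','s9')
t=[]
for nm in ('s9','c9'):
    im,d,c=load(nm)
    for k in [(.5096,.1832,.03),(.6728,-.1518,.03)]:
        x,y=proj(c,[k])[0].astype(int); t.append(im[y-24:y+24,x-33:x+33])
cv2.imwrite('pics/9z.png',cv2.cvtColor(cv2.resize(np.vstack([np.hstack(t[:2]),np.hstack(t[2:])]),None,fx=6,fy=6,interpolation=cv2.INTER_NEAREST),cv2.COLOR_RGB2BGR))
E
```

```text
(-2.6, -2.3, 0) {'al': -2.28, 'lat': 1.45, 'fz': -6.36, 'mz': -0.05, 'w': 40.1, 'pu': -2.7, 'pn': -2.02} 44.48
(-2.6, -0.3, 0) {'al': -2.39, 'lat': -1.57, 'fz': -6.61, 'mz': -0.01, 'w': 40.16, 'pu': -2.7, 'pn': -0.89} 44.94
(-2.6, -1.2, 0.02) {'al': -2.31, 'lat': 0.43, 'fz': -1.71, 'mz': -0.06, 'w': 40.14, 'pu': -2.66, 'pn': -1.2} 45.4
(-2.6, -1.2, -0.02) {'al': -2.27, 'lat': -0.99, 'fz': -0.43, 'mz': -0.07, 'w': 40.17, 'pu': -2.69, 'pn': -1.57} 45.86
(-2.6, -1.2, 0) {'al': -2.58, 'lat': -0.16, 'fz': 0.86, 'mz': 0.07, 'w': 40.04, 'pu': -2.68, 'pn': -1.24} 46.32
{'al': -3.38, 'lat': 0.04, 'fz': 2.23, 'mz': 0.08, 'w': 39.94, 'pu': -2.69, 'pn': -1.26}
```

View pics/9z.png

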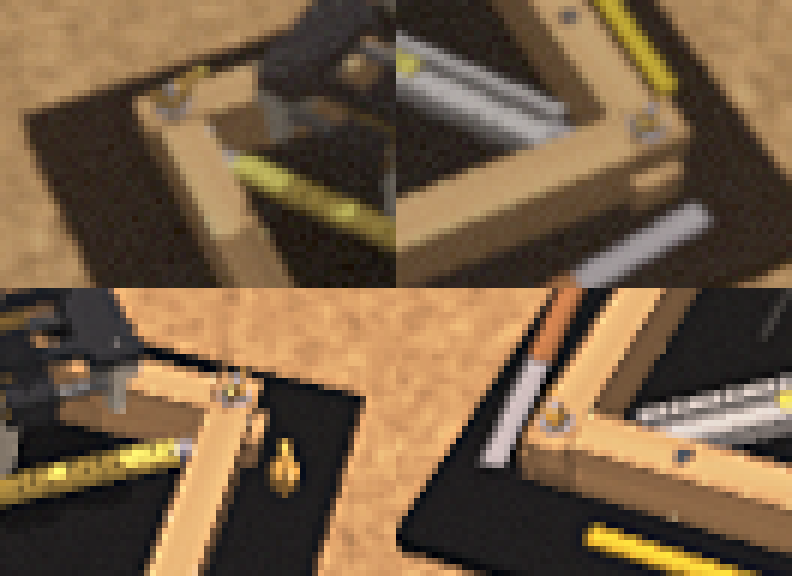

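Both noses sit in the corners as far as visible, and the width is steady at 40.0–40.2 mm. Release, retreat, final look.

```bash
python3 - <<'E'
from m import *
open_gripper(); env.hold(.1); c=env.current_ee_pos(); env.move_linear([c[0],c[1],.15],max_speed=.2)
env.movep([.6265,-.0063,.33],quat(-.16)); env.hold(.2); im,d,c=snap('wrist','w10'); st()
b=cv2.imread('pics/w10.png')[10:235,130:430]; cv2.imwrite('pics/w10c.png',cv2.resize(b,None,fx=2.6,fy=2.6,interpolation=cv2.INTER_CUBIC))
def a(x,y): return (130+x/2.6,10+y/2.6)
segs=dict(front=(a(130,102),a(600,110)),back=(a(570,494),a(150,486)),right=(a(115,450),a(100,130)),left=(a(636,150),a(608,470)))
frame(c,im,segs)
E
```

```text
t=50.03 w=91.47mm p=[ 0.6259 -0.0058  0.3286] f=[-0.01 -0.83 -0.01] mz=0.027
front ang 1.3913 res 0.00024
back ang 1.3921 res 0.0003
right ang -0.1822 res 0.00027
left ang -0.18 res 0.0004
{'front_right': array([ 0.4566, -0.112 ], dtype=float32), 'front_left': array([0.5101, 0.1829], dtype=float32), 'back_right': array([ 0.6728, -0.1518], dtype=float32), 'back_left': array([0.7261, 0.1436], dtype=float32)}
front 0.29966033 back 0.3001375 d1 0.3713632 d2 0.37208617
yaw -0.17869411 front shift along y 0.000532791 across -0.21963546
```

View pics/w10c.png

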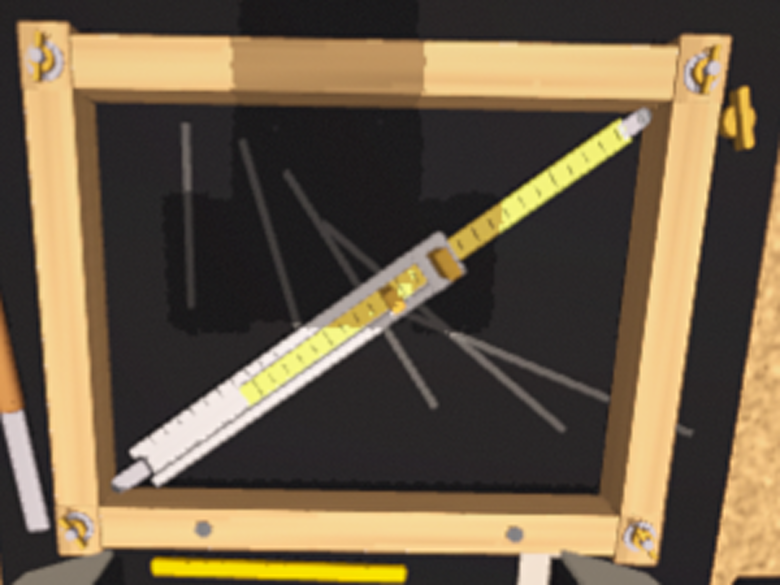

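The rule lies flat with heel at crop (118,485) and tip at (643,117), both right at their corners. The bystanders in view are unmoved, and the shift measures +0.5 mm. Handing in.

```bash
python3 - <<'E'
from h import *
st(); env.hand_in(); st()
E
```

```text
t=50.03 w=91.47mm p=[ 0.6259 -0.0058  0.3286] f=[-0.01 -0.83 -0.01] mz=0.027
the job is handed in; nothing more can be done
the job is handed in; nothing more can be done
```

I checked both diagonals with the rule, squared the frame between the two checks, and handed in at 50 s with everything released. No verdict was reported.

- **First diagonal (front right to back left):** I pinched the rule with 6–8 N. The first pinch read short (18.7 mm run-out) because the noses bore on one wall each. After I eased the hand sideways it seated at 21.5 mm and held steady under nudges, so this diagonal was about 364.5 mm.
- **Squaring:** I gripped the front rail and shifted it. The hand moved 10 mm and the pictures show the rail moved about 9.3 mm, from +10.3 to +1.0 mm off square.
- **Second diagonal (front left to back right):** I carried the rule over by its sliding lug. On lowering, the tip caught the front-left rail edge, so I lifted and shifted it 6.5 mm. It then seated at 30.0 mm run-out, steady under nudges, so this diagonal was about 373 mm.

**Last checks:**
- The final picture puts the front rail +0.5 mm off square, with diagonals of 371.4 and 372.1 mm; an earlier picture gave +1.0 mm.
- The rule reading gives up to +1.2 mm if its allowance is exactly 3 mm. All of these are inside the 2.5 mm limit, but they differ among themselves by up to 0.7 mm.
- The rule lies flat in the frame.
- The pencil, clay knife and spare nut look unmoved. I did not look at the jar, tape, mallet and bowl again at the end.
- I could not measure the force on each nose. I judged the seating from balanced hand forces and the steady jaw width.

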